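# Hang the hairbrush on the slim peg of the wardrobe stand

### The arm

A 6-joint arm with a two-finger parallel gripper is mounted at the origin on the work surface. World frame = base frame: x ahead of the robot, y to its left, z up, the work surface at z = 0. Lengths are in mm, angles in degrees, forces in N, time in s.
With the tool pointing down it reaches from about 350 to 850 mm from the base axis. Payload 8.1 kg.
Tool frame: the origin (TCP) lies on the centre line of the jaws, within the pads' length; the fingertips stand 14 mm ahead of it and the grasp point (between the pads) lies 5 mm behind it; z points along the fingers, y is the line along which they close (so a half turn about z gives the same grasp; the last joint's range is limited). The gripper opens to 85 mm and grips with 20 to 120 N. Pads are 22 mm wide; open, the fingers measure 114 mm over their backs; the gripper's body (76 mm by 85 mm) begins 54 mm behind the grasp point. The pads swing forward as they close: fully open they stand 13 mm farther back than shut.
Start: joints at [64.549, 7.471, 85.268, -0, 87.261, -4.893], TCP at [210.669, 561.804, 221.792] pointing down, gripper open.
Joint ranges: [-169.43, 169.43], [-51.17, 129.36], [1.28, 143.12], [-76.62, 256.62], [0, 156.53], [-152.29, 152.29]. Speed limits (degrees/s): [136.94, 136.94, 159.86, 180, 180, 180].

### API

Orientations are given as [roll, pitch, yaw] about the fixed x, y, z axes, in that order (R = Rz(yaw) Ry(pitch) Rx(roll)).
In Python, from bench import sense, snapshot, camera_info, hand_in gives the robot as it stands. The module is installed in compiled form; this text tells all that it offers.
- The arm moves only by the tool apply_moves, never from a script. Its argument "deltas" is a list of rows, each a list of 7 numbers: the shift along the tool's x, y, z scaled (see below), then the turn, a rotation vector about the tool's x, y, z scaled (see below), then the opening, from 0 (shut) to 1 (fully open). In form: [[dx, dy, dz, ax, ay, az, claw], ...]. A call has 1 to 8 rows; each row shifts and turns the commanded pose from where the row before left it, along the tool's axes as they then stand; what a row does not reach is not made up. The controller multiplies each number of a shift by 0.03 m and each number of a turn by 0.08 rad. A row lasts 1/8 s, in which the tool goes at most 62.5 mm and 10.7 degrees, less where a joint would pass 70% of its speed; a pose out of reach is approached as far as the arm can. A call with a number of a shift or a turn outside -1 to 1 is refused whole. A call with a gripper value outside its range is refused whole. The fingers move at their own pace and stop on an object; "grip_force" is the grip in N (left out, the last holds). Time passes only in rows, so rows that do not move let the fingers close. It gives the time, the measured TCP pose, the force, the opening and the grip force at its end, in the units of the state.
- sense(): the state, without advancing time (a new reading comes with each control period).
- snapshot(name): name is "scene" or "top" or "wrist"; returns the picture (400x640x3 uint8, red, green, blue); there is no depth.
- camera_info(name): a dict with "vertical_fov" (degrees; the focal length in pixels is half the picture's height over the tangent of half this angle, whatever the lens; pixels are square), "cx", "cy" (the principal point, pixels), "k1" (the pictures are not rectified: a ray, as slopes to the right and down, at radius r is drawn at 1 + k1 r^2 times it, then the intrinsics apply), "origin" and "rotation" of the camera in the world; the wrist camera has in their place "tool_from_camera" (4x4, takes a point from camera to tool coordinates, whose origin is the TCP and whose axes are the flange's). Camera axes: x right, y up, looking along -z (the intrinsics and any distortion apply to the point x, -y, -z); pixel columns grow to the right and rows downward; lengths in mm; the calibration is good to about 2 mm. A picture is of the moment at which its call begins: read the wrist's pose just before it. camera_info takes no time and is no camera call.
- hand_in(): hands the job in; it is judged then, once.
The state is a dict: "time": time; "joint_pos": joint angles; "qd": joint speeds; "joint_efforts": joint torques, N m; "tool_pos": TCP position; "tcp_rot": TCP orientation; "ft_force": force on the tool from outside, world axes, zero at the start; "wrist_torque": the same for the moment, N m; "finger_gap": finger opening in mm; "grip_force": force on a finger pad.
Only numpy, scipy, OpenCV 4.12 (cv2) and the standard library are available. Lean on these libraries where they do the work, as an engineer would, in place of code of your own. Each camera call takes 0.05 s, during which the arm holds its last target. There are 200 camera calls.

### The job

Hang the wooden hairbrush by the hole in the end of its handle on the slim peg of the hanging stand (not the stout one): thread the hole well down the peg before letting go, then leave the brush hanging there freely. Feel your way gently, because the stand is delicate and the peg may sit a little left or right in its holder, and leave the other things where they are.

Things in the scene. Friction and masses are not known exactly. Their poses are not given: they have to be found in the camera images.
- brush: Wooden hairbrush, 221 mm long, 90 to 140 g, lying on its bristles. Origin: at bristle-tip height (the shelf) below mid handle; x towards the head, z up out of its back. Handle: bar 16 mm wide (y), 12 thick, x -50 to 50, mid z 26 mm: grip it there. Head 90 x 60 x 12 mm at x 49 to 139, bristles down to z = 0. Balance point about x = 65.
- brush_eye (a point): Centre of the round 14 mm hole through the square tab (34 x 34 mm, 8 mm thick) at the handle's end: x = -65, y = 0, z = 26 mm in the brush's frame. Axes as the brush: z is the hole's axis.
- brush_head (a point): Middle of the brush head's wood (x = +94, y = 0, z = 26 mm in the brush's frame).
- rack: Fixed hanging stand: clear base 150 x 300 x 12 mm, aluminium posts 16 mm square at y = -135 and 135 mm, 282 mm high, clear crossbar 286 x 10 x 50 mm centred 250 mm up. Origin: under mid base; x points away from the pegs. Delicate: more than 25 N from the held brush or the arm breaks it. Touching at 10 mm/s with a 2.5 N stop is safe.
- slim_holder: White plate 62 x 44 mm on the crossbar, 70 mm left or right of its middle (either), with the slim steel peg: 10 mm thick, 60 long, flat end, leaning 40 degrees from vertical towards -x and up. Origin: mid front face, the centred peg's root; x into the plate, y along the bar, z up. The peg is clamped in a slot up to 8 mm along y off centre; no pose tells how far: look or feel.
- slim_tip (a point): Middle of the slim peg's end if the peg were centred in its slot; the real end is up to 8 mm from here along this point's y, either way. Own z runs along the peg, out of its end (root at z = -60 mm); y along the crossbar; x upward and away from the peg side.
- stout_holder: The same plate with the stout steel peg, 24 mm thick, 60 mm long, leaning the same; too thick for the hole. Origin and axes as the slim holder, 140 mm from it along the bar.
- comb: Grey plastic comb, 150 x 30 x 5 mm, lying flat; a bystander. Origin: under its middle.
- clipper: Steel nail clipper, 58 x 13 x 16 mm; a bystander. Origin: under its middle.
- jar: Small blue ceramic jar with a steel twist cap, 58 mm wide, 51 mm high; a bystander. Origin: under its middle.
- lotion: White lotion bottle, 48 mm wide, 130 mm high; a bystander. Origin: under its middle.
- mug: White ceramic mug, 76 mm wide, 85 mm high; a bystander. Origin: under its middle.
- organizer: Clear acrylic three-tier organizer, fixed, 200 x 260 mm, 208 mm high; the middle tier stands 50 mm out towards the robot. Origin: under its middle.

How it is judged:
By the outcome, as a careful person would: the job done as asked, in the order asked, and still so for the second after the job is handed in, with the robot touching nothing.
It also fails if it takes over 72 s, if anything falls off the work surface, if the arm or the gripper's body presses on something with over 40 N, if the wrist force passes 120 N, or if a joint passes its speed limit or range.

## Working session

There is one attempt and no reset: what is moved stays moved. The work goes in short steps, Python scripts to look and compute and a tool call to move; the robot and the scene stay as the last step left them, time stands still between calls to the robot, and variables do not carry over. Pictures are saved under pics/ and viewed, at most 10 in all, crops included, and the job is handed in when it is done.

Besides the shell and the picture viewer there is one more tool, called after "Request:" by a JSON object that holds its "name" and its "arguments", one argument or row to a line. apply_moves: Moves the arm, as the interface text tells. Its arguments: {"type":"object","properties":{"deltas":{"type":"array"},"grip_force":{"type":"number"}},"required":["deltas"]}

```bash
mkdir -p pics
cat > h.py <<'E'
import numpy as np, cv2, json
from bench import sense, snapshot, camera_info, hand_in
from scipy.spatial.transform import Rotation as R
def Rt(rpy): return R.from_euler('xyz',rpy,degrees=True).as_matrix()
def cam(name,s=None):
    c=camera_info(name)
    f=200/np.tan(np.radians(c['vertical_fov'])/2)
    if 'origin' in c: o,Q=np.array(c['origin'],float),np.array(c['rotation'],float)
    else:
        s=s or sense(); T=np.array(c['tool_from_camera'],float); A=Rt(s['tcp_rot'])
        o=np.array(s['tool_pos'])+A@T[:3,3]; Q=A@T[:3,:3]
    return dict(f=f,cx=c['cx'],cy=c['cy'],k=c['k1'],o=o,Q=Q)
def ray(c,u,v):
    xd,yd=(u-c['cx'])/c['f'],(v-c['cy'])/c['f']; x,y=xd,yd
    for _ in range(30):
        m=1+c['k']*(x*x+y*y); x,y=xd/m,yd/m
    d=c['Q']@np.array([x,-y,-1]); return d/np.linalg.norm(d)
def onz(c,u,v,z):
    d=ray(c,u,v); return c['o']+d*(z-c['o'][2])/d[2]
def tri(obs):
    A=0;b=0
    for c,u,v in obs:
        d=ray(c,u,v);P=np.eye(3)-np.outer(d,d);A=A+P;b=b+P@c['o']
    p=np.linalg.solve(A,b)
    return p,[np.linalg.norm((np.eye(3)-np.outer(ray(c,u,v),ray(c,u,v)))@(p-c['o'])) for c,u,v in obs]
def proj(c,p):
    q=c['Q'].T@(np.array(p)-c['o']); x,y=q[0]/-q[2],-q[1]/-q[2]; m=1+c['k']*(x*x+y*y)
    return c['cx']+c['f']*x*m,c['cy']+c['f']*y*m
def save(n,im): cv2.imwrite('pics/'+n+'.png',cv2.cvtColor(im,cv2.COLOR_RGB2BGR))
E
python3 - <<'E'
from h import *
s=sense();print({k:(np.round(v,3).tolist()) for k,v in s.items()})
for n in('scene','top','wrist'):
    im=snapshot(n);save(n+'0',im);c=cam(n);print(n,c)
E
```

```text
{'time': 0.0, 'joint_pos': [64.55, 7.511, 85.332, 0.0, 87.263, -4.892], 'qd': [-0.156, -0.089, -0.053, -0.011, 0.034, -0.054], 'joint_efforts': [0.0, -56.939, -50.056, -0.0, 0.014, -0.0], 'tool_pos': [210.409, 561.27, 220.76], 'tcp_rot': [-179.895, -0.009, 159.442], 'ft_force': [-0.558, -0.05, 0.46], 'wrist_torque': [0.04, 0.006, -0.017], 'grip_force': 0.0, 'finger_gap': 85.639}
scene {'f': np.float64(492.4766087275948), 'cx': 320.97249811860576, 'cy': 195.74712628333592, 'k': -0.15050009810381437, 'o': array([1212.10203676,  360.8098645 , 1339.16798729]), 'Q': array([ 33.6168083 ,   0.67782389, 115.75189189])}
top {'f': np.float64(390.40029031640336), 'cx': 317.23728311047086, 'cy': 202.36859336974183, 'k': 0.01154757348697088, 'o': array([ 333.75244152,    5.11843919, 1263.87007846]), 'Q': array([ 1.11676208e+01,  4.67682105e-02, -9.01191930e+01])}
wrist {'f': np.float64(343.4524383685763), 'cx': 317.35025741952, 'cy': 202.38958755780067, 'k': -0.0747734268297749, 'o': array([146.58007018, 584.07678669, 373.1874236 ]), 'Q': array([[ 0.3514223 , -0.90317216, -0.24654091],
       [ 0.93621491,  0.33845489,  0.09460406],
       [-0.00200077, -0.26406125,  0.96450384]])}
```

```bash
sed -i "s/np.array(c\['rotation'\],float)$/Rt(c['rotation'])/" h.py; grep -n rotation h.py
```

```text
8:    if 'origin' in c: o,Q=np.array(c['origin'],float),Rt(c['rotation'])
```

View pics/scene0.png

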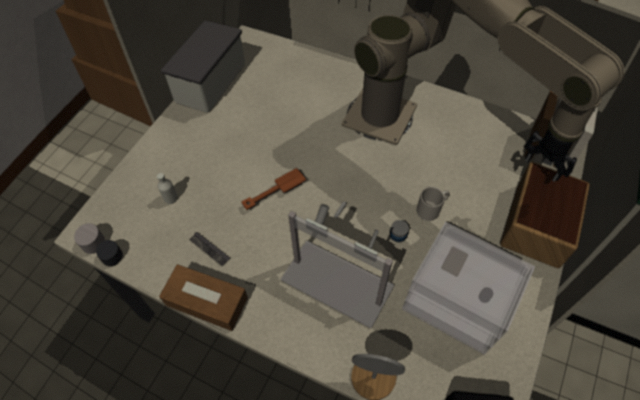

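View pics/top0.png

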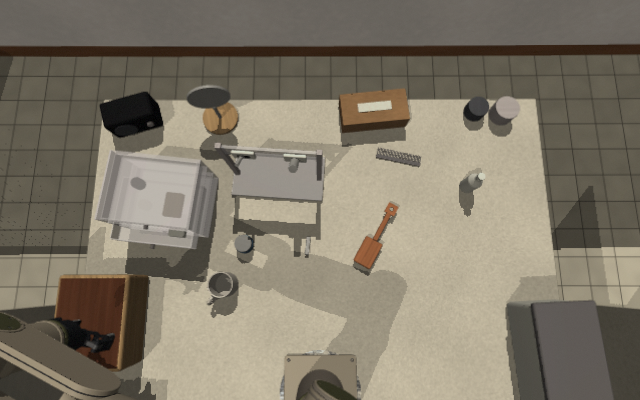

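Run:
```python
from h import *
a=cv2.imread('pics/scene0.png')[190:320,265:415]; b=cv2.imread('pics/top0.png')[130:270,200:340]
a=cv2.resize(a,None,fx=2.6*140/130*1.5/1.5,fy=2.6*140/130,interpolation=cv2.INTER_CUBIC)
b=cv2.resize(b,None,fx=2.6,fy=2.6,interpolation=cv2.INTER_CUBIC)
h=min(a.shape[0],b.shape[0]);cv2.imwrite('pics/rack0.png',cv2.convertScaleAbs(np.hstack([a[:h],b[:h]]),alpha=1.5));print(a.shape,b.shape)
# brush mask
for n in('scene','top'):
    im=cv2.imread(f'pics/{n}0.png');c=cam(n)
    hsv=cv2.cvtColor(im,cv2.COLOR_BGR2HSV);m=((hsv[...,0]<14)&(hsv[...,1]>110)&(hsv[...,2]>50)).astype(np.uint8)
    k,l,st,ce=cv2.connectedComponentsWithStats(m)
    for i in range(1,k):
        if st[i,4]>60:
            p=onz(c,*ce[i],26);print(n,st[i],ce[i].round(1),p.round(0))
```

```text
(364, 420, 3) (364, 364, 3)
scene [242 169  64  40 635] [278.5 186.2] [ 458. -174.   26.]
top [498  45  77  10 289] [534.7  48.4] [1123. -753.   26.]
top [595  45  45   9 170] [619.6  49.9] [ 1115. -1044.    26.]
top [ 1 47 23  5 75] [11.2 48.6] [1125. 1068.   26.]
top [ 66  47  73  10 293] [99.8 50.3] [1120.  762.   26.]
top [172  47  77   9 304] [207.9  50.5] [1119.  386.   26.]
top [280  47  75   9 290] [313.8  50.3] [1120.   17.   26.]
top [380  46  81  10 324] [418.9  50.3] [1118. -350.   26.]
top [354 203  44  66 762] [373.1 242.1] [ 450. -171.   26.]
top [  56  278   69   90 3475] [ 94.1 307.3] [253. 689.  26.]
top [ 76 347  15  10  92] [ 83.9 350.7] [127. 705.  26.]
```

View pics/rack0.png

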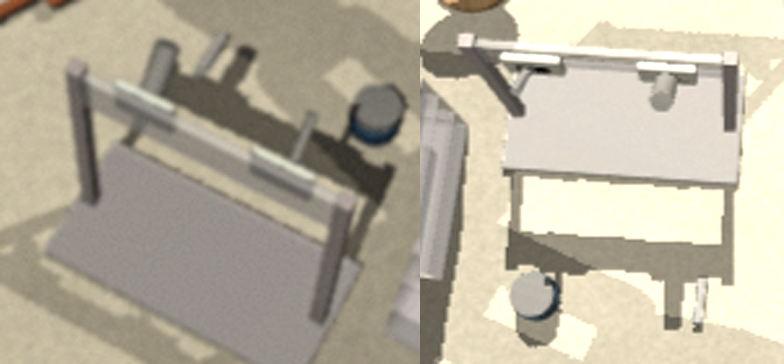

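Run:
```python
from h import *
C={n:cam(n) for n in('scene','top')}
L=tri([(C['scene'],388.2,262.1),(C['top'],217.3,145.4)]);Rr=tri([(C['scene'],292.9,214.3),(C['top'],319.2,152.3)])
print('posts',L,Rr, 'onz',[onz(C['top'],*p,282).round(0) for p in((217.3,145.4),(319.2,152.3))])
# slim tip: scene crop (312,114), top crop (515,92); stout
print('slimtip',tri([(C['scene'],265+312/2.8,190+114/2.8),(C['top'],200+(514-420)/2.6,130+92/2.6)]))
print('stouttip',tri([(C['scene'],265+167/2.8,190+45/2.8),(C['top'],200+(661-420)/2.6,130+104/2.6)]))
E={}
for n,box in(('scene',(235,160,315,220)),('top',(345,195,405,280))):
    im=cv2.imread(f'pics/{n}0.png');hsv=cv2.cvtColor(im,cv2.COLOR_BGR2HSV)
    m=((hsv[...,0]<14)&(hsv[...,1]>110)&(hsv[...,2]>50)); v,u=np.nonzero(m)
    k=(u>box[0])&(u<box[2])&(v>box[1])&(v<box[3]);P=np.c_[u[k],v[k]]
    Z=26
    W=np.array([onz(C[n],a,b,Z)[:2] for a,b in P]); 
    mu=W.mean(0);d=np.linalg.svd(W-mu,full_matrices=False)[2][0]; 
    if d[0]>0:d=-d
    t=(W-mu)@d; s=(W-mu)@[-d[1],d[0]]
    # handle region only for direction
    print(n,mu,np.degrees(np.arctan2(d[1],d[0])),t.min(),t.max(),np.ptp(t))
    hk=(t>t.min()+40)&(t<t.min()+120); hp=W[hk]; q=np.polyfit(hp[:,0],hp[:,1],1); print('handle yaw',np.degrees(np.arctan(q[0])),'mid',hp.mean(0), 'at eye x', mu+d*(t.min()+17))
```

```text
posts (array([683.53666051, 270.26581388, 275.93200161]), [np.float64(0.15164830492097342), np.float64(0.15164830492094786)]) (array([662.94571129,   1.41559283, 276.74721141]), [np.float64(1.477015691413914), np.float64(1.4770156914138284)]) onz [array([681., 269., 282.]), array([662.,   0., 282.])]
slimtip (array([624.04095702, 214.51151681, 291.01742283]), [np.float64(0.6246112815080348), np.float64(0.6246112815079852)])
stouttip (array([612.17116625,  68.45153047, 288.08832932]), [np.float64(0.4907463653874793), np.float64(0.49074636538756083)])
scene [ 457.28466712 -173.29078714] 150.11191494357038 -132.0180433871443 89.35762371425065 221.37566710139495
handle yaw -27.39101710676975 mid [ 502.14221505 -199.38100291] at eye x [ 557.00535597 -230.60513545]
top [ 450.08681028 -171.11828263] 150.1570615157145 -139.65649742751611 81.38750573173208 221.04400315924818
handle yaw -28.309822636228755 mid [ 502.13199974 -200.81659542] at eye x [ 556.47816916 -232.15511672]
```

```bash
cat >> h.py <<'E'
def plan(p1,R1,N,s=None,p0=None,R0=None):
    s=s or sense(); p0=np.array(s['tool_pos']) if p0 is None else np.array(p0,float); R0=Rt(s['tcp_rot']) if R0 is None else R0
    w=R.from_matrix(R0.T@R1).as_rotvec()/N; E=R.from_rotvec(w).as_matrix(); S=0;M=R0
    for i in range(N): S=S+M;M=M@E
    d=np.linalg.solve(S,np.array(p1)-p0)
    print(N,'rows',np.round(d/30,3).tolist(),np.round(w/.08,3).tolist()); return M
def down(yaw): # tool x at yaw, z down
    a=np.radians(yaw);return np.array([[np.cos(a),np.sin(a),0],[np.sin(a),-np.cos(a),0],[0,0,-1]])
E
python3 -c "
from h import *
plan([500,190,380],down(175.8),24)"
```

```text
24 rows [-0.507, -0.416, -0.221] [-0.001, -0.0, -0.149]
```

Request:
{"name": "apply_moves", "arguments": {
  "deltas": [
    [-0.51,-0.42,-0.4,0,0,-0.15,1],
    [-0.51,-0.42,-0.4,0,0,-0.15,1],
    [-0.51,-0.42,-0.4,0,0,-0.15,1],
    [-0.51,-0.42,-0.4,0,0,-0.15,1],
    [-0.51,-0.42,-0.4,0,0,-0.15,1],
    [-0.51,-0.42,-0.4,0,0,-0.15,1],
    [-0.51,-0.42,-0.4,0,0,-0.15,1],
    [-0.51,-0.42,-0.4,0,0,-0.15,1]
  ]
}}

```text
time: 1.15
tool_pos: [295.7, 427.2, 317.9]
tcp_rot: [-180.0, -0.0, 165.0]
ft_force: [1.4, -0.4, 0.5]
finger_gap: 85.4
grip_force: 0.0
```

Request:
{"name": "apply_moves", "arguments": {
  "deltas": [
    [-0.51,-0.42,-0.2,0,0,-0.15,1],
    [-0.51,-0.42,-0.2,0,0,-0.15,1],
    [-0.51,-0.42,-0.2,0,0,-0.15,1],
    [-0.51,-0.42,-0.2,0,0,-0.15,1],
    [-0.51,-0.42,-0.2,0,0,-0.15,1],
    [-0.51,-0.42,-0.2,0,0,-0.15,1],
    [-0.51,-0.42,-0.2,0,0,-0.15,1],
    [-0.51,-0.42,-0.2,0,0,-0.15,1]
  ]
}}

```text
time: 2.15
tool_pos: [393.1, 302.2, 365.7]
tcp_rot: [-180.0, -0.0, 170.5]
ft_force: [0.3, 0.2, -0.6]
finger_gap: 85.3
grip_force: 0.0
```

Request:
{"name": "apply_moves", "arguments": {
  "deltas": [
    [-0.51,-0.42,-0.06,0,0,-0.15,1],
    [-0.51,-0.42,-0.06,0,0,-0.15,1],
    [-0.51,-0.42,-0.06,0,0,-0.15,1],
    [-0.51,-0.42,-0.06,0,0,-0.15,1],
    [-0.51,-0.42,-0.06,0,0,-0.15,1],
    [-0.51,-0.42,-0.06,0,0,-0.15,1],
    [-0.51,-0.42,-0.06,0,0,-0.15,1],
    [-0.51,-0.42,-0.06,0,0,-0.15,1],
    [0,0,0,0,0,0,1]
  ]
}}

```text
schema error: expected 1 to 8 rows
```

Request:
{"name": "apply_moves", "arguments": {
  "deltas": [
    [-0.56,-0.42,-0.06,0,0,-0.16,1],
    [-0.56,-0.42,-0.06,0,0,-0.16,1],
    [-0.56,-0.42,-0.06,0,0,-0.16,1],
    [-0.56,-0.42,-0.06,0,0,-0.16,1],
    [-0.56,-0.42,-0.06,0,0,-0.16,1],
    [-0.56,-0.42,-0.06,0,0,-0.16,1],
    [-0.56,-0.42,-0.06,0,0,-0.16,1],
    [0,0,0,0,0,0,1]
  ]
}}

```text
time: 3.15
tool_pos: [498.7, 199.4, 377.8]
tcp_rot: [-180.0, -0.1, 175.5]
ft_force: [0.8, -0.2, 1.0]
finger_gap: 85.3
grip_force: 0.0
```

Run:
```python
from h import *
s=sense();json.dump({k:np.array(s[k]).tolist() for k in('tool_pos','tcp_rot')},open('s1.json','w'))
print(s['tool_pos'],s['tcp_rot']);im=snapshot('wrist');save('w1',im)
print(proj(cam('wrist',s),[624,214.5,291]),proj(cam('wrist',s),[612,68,288]))
```

```text
[498.68661565 199.43852629 377.807439  ] [-1.79969957e+02 -5.09198312e-02  1.75471912e+02]
(np.float64(348.9649871298954), np.float64(349.38906699156155)) (np.float64(175.29529751862853), np.float64(344.7027375682674))
```

View pics/w1.png

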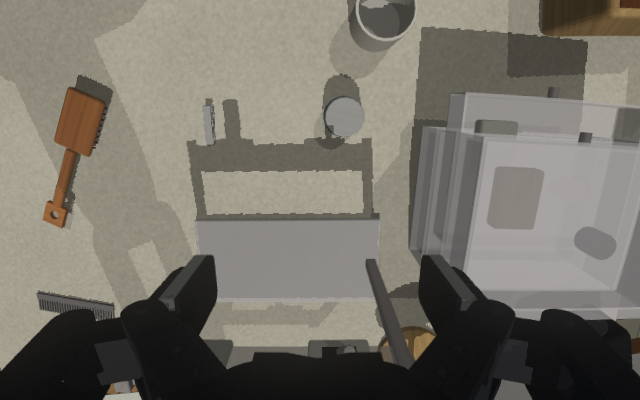

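Request:
{"name": "apply_moves", "arguments": {
  "deltas": [
    [-0.9,0,-0.1,0,0,0,1],
    [-0.9,0,-0.1,0,0,0,1],
    [-0.9,0,-0.1,0,0,0,1],
    [-0.9,0,-0.1,0,0,0,1],
    [-0.9,0,-0.1,0,0,0,1],
    [0,0,0,0,0,0,1],
    [0,0,0,0,0,0,1]
  ]
}}

```text
time: 4.08
tool_pos: [632.0, 190.6, 393.2]
tcp_rot: [180.0, -0.0, 175.6]
ft_force: [-0.2, -0.4, 0.0]
finger_gap: 85.1
grip_force: 0.0
```

Run:
```python
from h import *
s=sense();json.dump({k:np.array(s[k]).tolist() for k in('tool_pos','tcp_rot')},open('s2.json','w'))
print(s['tool_pos'],s['tcp_rot']);im=snapshot('wrist');save('w2',im)
s1=json.load(open('s1.json'));c=cam('wrist',s1);C=cam('top')
print('eye w1',onz(c,57,214,26))
```

```text
[631.9855764  190.59572098 393.19399182] [ 1.79998913e+02 -4.57381584e-02  1.75611077e+02]
eye w1 [ 553.94216206 -227.92381475   26.        ]
```

View pics/w2.png

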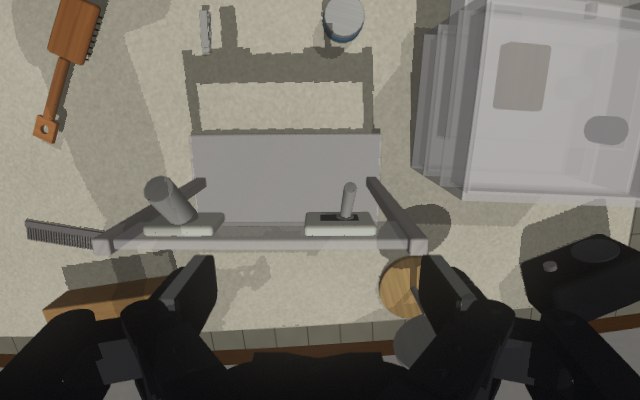

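Request:
{"name": "apply_moves", "arguments": {
  "deltas": [
    [0,-0.85,0,0,0,0,1],
    [0,-0.85,0,0,0,0,1],
    [0,-0.85,0,0,0,0,1],
    [0,-0.85,0,0,0,0,1],
    [0,0,0,0,0,0,1],
    [0,0,0,0,0,0,1]
  ]
}}

```text
time: 4.88
tool_pos: [624.4, 89.0, 393.9]
tcp_rot: [180.0, 0.0, 175.6]
ft_force: [0.2, 0.5, 0.5]
finger_gap: 85.5
grip_force: 0.0
```

Run:
```python
from h import *
s=sense();json.dump({k:np.array(s[k]).tolist() for k in('tool_pos','tcp_rot')},open('s3.json','w'))
print(s['tool_pos'],s['tcp_rot']);im=snapshot('wrist');save('w3',im)
c=cam('wrist',s);u,v=proj(c,[622,214,291]);print(u,v)
a=cv2.imread('pics/w2.png')[170:250,290:390];u0=int(u)-50;v0=int(v)-20
b=cv2.imread('pics/w3.png')[v0:v0+80,u0:u0+100];print(u0,v0)
cv2.imwrite('pics/tip.png',cv2.resize(np.hstack([a,b]),None,fx=4,fy=4,interpolation=cv2.INTER_CUBIC))
```

```text
[624.44647406  89.01502858 393.90193382] [1.79968551e+02 3.63395000e-02 1.75598244e+02]
479.864273546404 185.18062212637824
429 165
```

View pics/tip.png

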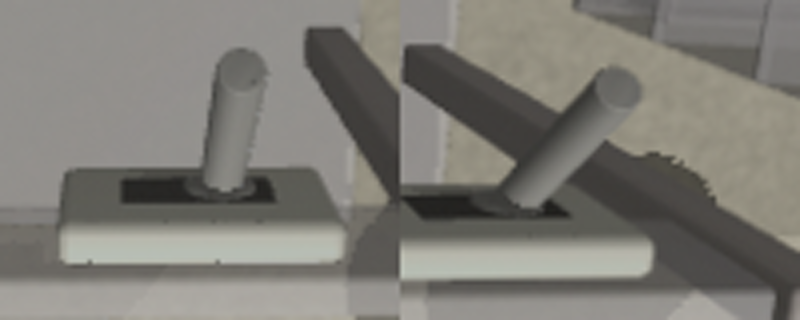

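Run:
```python
from h import *
c2,c3=[cam('wrist',json.load(open(f's{i}.json'))) for i in(2,3)]
t=tri([(c2,350.4,186.9),(c3,483.4,187.1)]);r=tri([(c2,344.9,217.2),(c3,459.1,214.7)]);print(t,r)
d=t[0]-r[0];print(np.linalg.norm(d),d/np.linalg.norm(d))
a,b=onz(c2,103,243,282),onz(c2,417,246,282);print(a,b,np.degrees(np.arctan2(*(b-a)[:2])))
# front top edges of slim plate & base edges
# brush: eye and handle from w2 w3
from scipy import ndimage
for i,c in((1,cam('wrist',json.load(open('s1.json')))),(2,c2),(3,c3)):
    im=cv2.imread(f'pics/w{i}.png');hsv=cv2.cvtColor(im,cv2.COLOR_BGR2HSV)
    m=((hsv[...,0]<14)&(hsv[...,1]>120)&(hsv[...,2]>60)).astype(np.uint8)
    k,l,st,ce=cv2.connectedComponentsWithStats(m)
    for j in range(1,k):
        if 800<st[j,4] and st[j,2]<150:
            M=(l==j); F=ndimage.binary_fill_holes(M)&~M; h=ndimage.label(F)[0]; n=np.bincount(h.ravel());n[0]=0
            if n.max()<8: continue
            q=ndimage.center_of_mass(h==n.argmax());print(i,st[j],'hole',q[::-1],n.max(),onz(c,q[1],q[0],28))
            v,u=np.nonzero(M);W=np.array([onz(c,x,y,30)[:2] for x,y in zip(u,v)]);e=onz(c,q[1],q[0],28)[:2]
            dd=np.array([np.cos(np.radians(151.5)),np.sin(np.radians(151.5))]);tt=(W-e)@dd;H=W[(tt>25)&(tt<105)]
            g=np.linalg.svd(H-H.mean(0),full_matrices=False)[2][0];print('yaw',np.degrees(np.arctan2(g[1],g[0]))%180,H.mean(0))
```

```text
(array([622.32343446, 214.82081518, 295.27037085]), [np.float64(0.2781091627203478), np.float64(0.2781091627205852)]) (array([656.53619405, 211.59086705, 258.93240139]), [np.float64(0.6635901178196277), np.float64(0.6635901178197374)])
50.01393314096662 [-0.68406457  0.06458097  0.72655692]
[657.38700537   4.62978729 282.        ] [679.46876071 268.62699052 282.        ] 4.781312604664288
1 [  43   88   62  139 3244] hole (np.float64(55.138888888888886), np.float64(213.69444444444446)) 36 [ 552.70157242 -229.38253622   28.        ]
yaw 150.18613215968207 [ 495.78608673 -195.30997137]
2 [  33    0   67  143 3394] hole (np.float64(45.808510638297875), np.float64(128.06382978723406)) 47 [ 552.65213154 -228.90325076   28.        ]
yaw 149.86949268575913 [ 496.0464041  -195.06632249]
3 [  93    0   75  141 3528] hole (np.float64(105.2909090909091), np.float64(127.05454545454545)) 55 [ 554.33523926 -230.96178366   28.        ]
yaw 149.82791853362025 [ 497.80743839 -197.0191654 ]
```

```bash
python3 -c "
from h import *
M=plan([487,-191,370],down(150.3),12)
plan([487,-191,60],M,12,p0=[487,-191,370],R0=M)"
```

```text
12 rows [0.154, -0.861, 0.066] [0.001, 0.0, 0.46]
12 rows [0.0, 0.0, 0.861] [0.0, 0.0, 0.0]
```

Request:
{"name": "apply_moves", "arguments": {
  "deltas": [
    [0.154,-0.861,0.066,0,0,0.46,1],
    [0.154,-0.861,0.066,0,0,0.46,1],
    [0.154,-0.861,0.066,0,0,0.46,1],
    [0.154,-0.861,0.066,0,0,0.46,1],
    [0.154,-0.861,0.066,0,0,0.46,1],
    [0.154,-0.861,0.066,0,0,0.46,1],
    [0.154,-0.861,0.066,0,0,0.46,1],
    [0.154,-0.861,0.066,0,0,0.46,1]
  ]
}}

```text
time: 5.92
tool_pos: [546.5, -105.4, 377.4]
tcp_rot: [180.0, -0.0, 158.7]
ft_force: [-0.1, -0.0, -0.3]
finger_gap: 85.3
grip_force: 0.0
```

Request:
{"name": "apply_moves", "arguments": {
  "deltas": [
    [0.154,-0.861,0.066,0,0,0.46,1],
    [0.154,-0.861,0.066,0,0,0.46,1],
    [0.154,-0.861,0.066,0,0,0.46,1],
    [0.154,-0.861,0.066,0,0,0.46,1],
    [0,0,0.8,0,0,0,1],
    [0,0,0.8,0,0,0,1],
    [0,0,0.8,0,0,0,1],
    [0,0,0.8,0,0,0,1]
  ]
}}

```text
time: 6.92
tool_pos: [487.5, -191.1, 272.9]
tcp_rot: [180.0, 0.0, 150.4]
ft_force: [-0.1, -0.3, 0.5]
finger_gap: 85.2
grip_force: 0.0
```

Request:
{"name": "apply_moves", "arguments": {
  "deltas": [
    [0,0,0.8,0,0,0,1],
    [0,0,0.8,0,0,0,1],
    [0,0,0.8,0,0,0,1],
    [0,0,0.8,0,0,0,1],
    [0,0,0.6,0,0,0,1],
    [0,0,0,0,0,0,1]
  ]
}}

```text
time: 7.68
tool_pos: [486.4, -191.1, 158.0]
tcp_rot: [-180.0, -0.2, 150.3]
ft_force: [-0.4, -0.1, 0.1]
finger_gap: 85.7
grip_force: 0.0
```

```bash
cat > br.py <<'E'
from h import *
from scipy import ndimage
s=sense();print(s['tool_pos'].round(1) if hasattr(s['tool_pos'],'round') else s['tool_pos'],s['tcp_rot'])
im=snapshot('wrist');save('w4',im);c=cam('wrist',s)
hsv=cv2.cvtColor(im,cv2.COLOR_RGB2HSV);m=((hsv[...,0]<14)&(hsv[...,1]>120)&(hsv[...,2]>60)).astype(np.uint8)
k,l,st,ce=cv2.connectedComponentsWithStats(m);j=1+st[1:,4].argmax();M=l==j
v,u=np.nonzero(M);W=np.array([onz(c,x,y,32)[:2] for x,y in zip(u,v)]);print(st[j])
dd=np.array([np.cos(np.radians(150.3)),np.sin(np.radians(150.3))]);nn=np.array([-dd[1],dd[0]])
o=np.array([487,-191]);tt=(W-o)@dd;y=(W-o)@nn
for a in range(-110,140,10):
    k=(tt>a)&(tt<a+10)
    if k.sum()>5: print(a+5,k.sum(),y[k].min().round(1),y[k].max().round(1))
E
python3 br.py
```

```text
[ 486.4 -191.1  158. ] [-1.79997530e+02 -1.76941442e-01  1.50315661e+02]
[  281    33    76   261 10383]
-95 130 -14.8 18.0
-85 350 -14.7 17.9
-75 232 -14.5 17.8
-65 360 -14.4 17.6
-55 202 -14.2 17.5
-45 182 -5.4 8.6
-35 185 -5.3 8.5
-25 185 -5.2 8.5
-15 203 -5.2 8.4
-5 187 -5.1 9.2
5 207 -5.0 9.1
15 222 -5.8 9.1
25 225 -5.7 9.0
35 408 -25.8 29.1
45 917 -27.3 30.6
55 923 -27.1 30.4
65 934 -27.5 30.2
75 929 -27.4 30.7
85 948 -27.2 30.5
95 1043 -27.7 30.3
105 834 -27.5 30.1
115 400 -27.3 29.9
125 177 -27.1 -5.9
```

Request:
{"name": "apply_moves", "arguments": {
  "deltas": [
    [0,-0.053,0.8,0,0,0,1],
    [0,0,0.8,0,0,0,1],
    [0,0,0.8,0,0,0,1],
    [0,0,0.8,0,0,0,1],
    [0,0,0.6,0,0,0,1],
    [0,0,0.4,0,0,0,1],
    [0,0,0.33,0,0,0,1],
    [0,0,0,0,0,0,1]
  ]
}}

```text
time: 8.72
tool_pos: [486.1, -193.3, 23.3]
tcp_rot: [-180.0, -0.1, 150.3]
ft_force: [0.4, -0.6, 0.1]
finger_gap: 85.5
grip_force: 0.0
```

Request:
{"name": "apply_moves", "arguments": {
  "deltas": [
    [0,0,0,0,0,0,0],
    [0,0,0,0,0,0,0],
    [0,0,0,0,0,0,0],
    [0,0,0,0,0,0,0],
    [0,0,0,0,0,0,0],
    [0,0,0,0,0,0,0]
  ],
  "grip_force": 50
}}

```text
time: 9.48
tool_pos: [486.3, -193.5, 23.7]
tcp_rot: [-180.0, -0.0, 150.3]
ft_force: [-0.4, 0.0, -0.4]
finger_gap: 0.5
grip_force: 0.0
```

Run:
```python
from h import *
print({k:np.round(v,2).tolist() for k,v in sense().items()})
a=snapshot('wrist');b=snapshot('scene')[150:230,220:340]
save('w5',a);save('both',np.hstack([cv2.resize(a,(480,300)),cv2.resize(b,(320,213)).__class__ is None or cv2.copyMakeBorder(cv2.resize(b,(320,213)),0,87,0,0,0)]))
```

```text
{'time': 9.48, 'joint_pos': [-27.31, 6.78, 107.85, -0.0, 65.38, -87.58], 'qd': [0.03, 0.04, 0.0, 0.11, 0.07, -0.04], 'joint_efforts': [-0.0, -49.73, -43.51, -0.0, 0.0, 0.0], 'tool_pos': [486.35, -193.51, 23.71], 'tcp_rot': [-180.0, -0.0, 150.27], 'ft_force': [-0.38, 0.01, -0.39], 'wrist_torque': [-0.02, 0.02, 0.02], 'grip_force': 0.0, 'finger_gap': 0.53}
```

View pics/both.png

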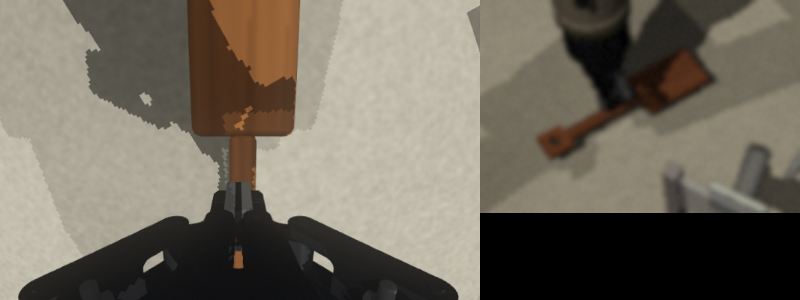

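Run:
```python
from h import *
s=sense();c=cam('wrist',s);p=np.array(s['tool_pos']);A=Rt(s['tcp_rot'])
for d in(-60,-40,-20,-5,0,14,30): print(d,np.round(proj(c,p+A[:,2]*d),0))
for x in(-12,0,15,30,49,139): 
    q=p+A[:,0]*(x-12);print(x,[np.round(proj(c,[q[0],q[1],z]),0) for z in(32,0)])
# brush triangulated between scene and wrist? head corners
im=cv2.imread('pics/w5.png');hsv=cv2.cvtColor(im,cv2.COLOR_BGR2HSV);m=((hsv[...,0]<14)&(hsv[...,1]>110)&(hsv[...,2]>30))
for r in range(0,260,10):
    u=np.nonzero(m[r])[0]
    if len(u):print(r,u.min(),u.max(),len(u),end=' | ')
```

```text
-60 [323. 332.]
-40 [322. 299.]
-20 [321. 274.]
-5 [321. 259.]
0 [321. 254.]
14 [321. 243.]
30 [320. 233.]
-12 [array([321., 308.]), array([320., 276.])]
0 [array([321., 285.]), array([320., 257.])]
15 [array([321., 256.]), array([320., 231.])]
30 [array([321., 225.]), array([321., 205.])]
49 [array([321., 182.]), array([321., 170.])]
139 [array([322., -52.]), array([321., -21.])]
0 250 399 104 | 10 250 398 104 | 20 251 398 107 | 30 251 398 116 | 40 251 397 120 | 50 251 397 114 | 60 252 396 130 | 70 252 395 118 | 80 253 395 118 | 90 253 395 135 | 100 255 395 127 | 110 254 394 137 | 120 255 393 138 | 130 255 393 138 | 140 255 392 137 | 150 255 392 137 | 160 256 391 134 | 170 256 390 129 | 180 265 382 112 | 190 306 340 34 | 200 306 340 35 | 210 306 340 35 | 220 307 340 34 | 230 307 340 34 | 240 307 339 33 | 250 334 339 6 |
```

Run:
```python
from h import *
im=cv2.imread('pics/w5.png')[150:400,160:480]
cv2.imwrite('pics/w5c.png',cv2.convertScaleAbs(cv2.resize(im,None,fx=2.4,fy=2.4,interpolation=cv2.INTER_CUBIC),alpha=1.6,beta=20))
```

```text
(no output)
```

View pics/w5c.png

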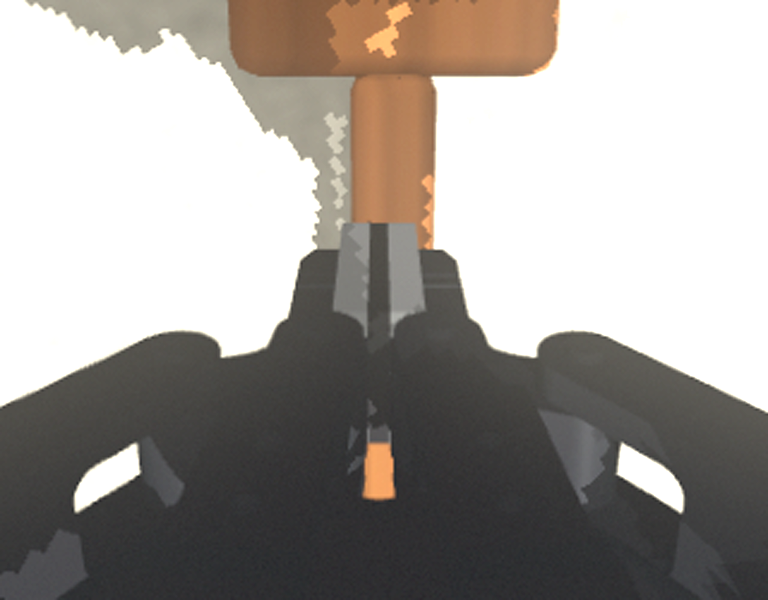

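Request:
{"name": "apply_moves", "arguments": {
  "deltas": [
    [0,0.7,0,0,0,0,0],
    [0,0.7,0,0,0,0,0],
    [0,0,0.1,0,0,0,0],
    [0,0,0.1,0,0,0,0],
    [0,0,0,0,0,0,0]
  ]
}}

```text
time: 10.2
tool_pos: [506.6, -157.4, 17.2]
tcp_rot: [-180.0, -0.1, 150.2]
ft_force: [-0.4, -0.5, 0.3]
finger_gap: -0.4
grip_force: 0.0
```

Request:
{"name": "apply_moves", "arguments": {
  "deltas": [
    [0,0,0.06,0,0,0,0],
    [0,0,0.06,0,0,0,0],
    [0,0,0,0,0,0,0]
  ]
}}

```text
time: 10.58
tool_pos: [507.0, -157.1, 14.0]
tcp_rot: [-180.0, -0.0, 150.3]
ft_force: [0.3, -0.3, -0.1]
finger_gap: -0.2
grip_force: 0.0
```

Request:
{"name": "apply_moves", "arguments": {
  "deltas": [
    [0,0,0.06,0,0,0,0],
    [0,0,0.06,0,0,0,0],
    [0,0,0,0,0,0,0]
  ]
}}

```text
time: 10.95
tool_pos: [507.0, -156.9, 10.3]
tcp_rot: [-180.0, -0.0, 150.3]
ft_force: [-0.2, 0.2, 1.0]
finger_gap: -0.1
grip_force: 0.0
```

Request:
{"name": "apply_moves", "arguments": {
  "deltas": [
    [0,0,0.06,0,0,0,0],
    [0,0,0.06,0,0,0,0],
    [0,0,0,0,0,0,0]
  ]
}}

```text
time: 11.32
tool_pos: [507.0, -156.9, 6.7]
tcp_rot: [-180.0, -0.0, 150.3]
ft_force: [0.4, -0.3, -0.7]
finger_gap: 0.2
grip_force: 0.0
```

Request:
{"name": "apply_moves", "arguments": {
  "deltas": [
    [0,0,0.06,0,0,0,0],
    [0,0,0.06,0,0,0,0],
    [0,0,0,0,0,0,0]
  ]
}}

```text
time: 11.7
tool_pos: [507.1, -157.0, 3.1]
tcp_rot: [-180.0, -0.0, 150.3]
ft_force: [0.1, 0.0, -0.7]
finger_gap: 0.2
grip_force: 0.0
```

Request:
{"name": "apply_moves", "arguments": {
  "deltas": [
    [0,0,0.06,0,0,0,0],
    [0,0,0.06,0,0,0,0],
    [0,0,0,0,0,0,0]
  ]
}}

```text
time: 12.08
tool_pos: [507.0, -157.0, -0.5]
tcp_rot: [-180.0, -0.0, 150.3]
ft_force: [0.7, -0.2, 0.0]
finger_gap: 0.1
grip_force: 0.0
```

Run:
```python
from h import *
s=sense();print({k:np.round(v,2).tolist() for k,v in s.items()})
im=snapshot('wrist');save('w6',im)
c=camera_info('wrist');print(np.round(c['tool_from_camera'],3).tolist())
# tip row: dark fingers vs bright table at centre col
hsv=cv2.cvtColor(im,cv2.COLOR_RGB2GRAY)
for r in range(200,300,6):print(r,hsv[r,290:350:6].tolist())
```

```text
{'time': 12.08, 'joint_pos': [-22.74, 10.05, 107.15, -0.0, 62.82, -83.01], 'qd': [-0.06, -0.09, -0.08, -0.03, 0.14, 0.04], 'joint_efforts': [-0.01, -51.43, -42.3, -0.0, -0.05, 0.0], 'tool_pos': [507.02, -156.95, -0.52], 'tcp_rot': [-180.0, -0.03, 150.27], 'ft_force': [0.69, -0.18, 0.0], 'wrist_torque': [0.01, 0.01, 0.04], 'grip_force': 0.0, 'finger_gap': 0.1}
[[-0.0, 0.964, 0.264, 67.574], [1.0, 0.0, 0.001, -1.526], [0.001, 0.264, -0.964, -152.181], [0.0, 0.0, 0.0, 1.0]]
200 [108, 129, 127, 125, 128, 124, 123, 125, 127, 126]
206 [131, 132, 127, 127, 127, 124, 122, 122, 126, 127]
212 [127, 129, 127, 126, 124, 125, 128, 127, 144, 199]
218 [126, 128, 125, 120, 121, 125, 130, 201, 204, 200]
224 [127, 127, 124, 124, 121, 125, 132, 128, 200, 196]
230 [127, 126, 126, 129, 126, 126, 128, 127, 196, 199]
236 [127, 126, 129, 131, 131, 132, 130, 149, 199, 198]
242 [130, 127, 124, 124, 122, 120, 121, 190, 196, 199]
248 [126, 125, 88, 88, 50, 44, 89, 89, 197, 198]
254 [111, 43, 87, 88, 41, 41, 88, 89, 47, 71]
260 [42, 42, 88, 87, 41, 42, 87, 88, 47, 48]
266 [42, 41, 86, 87, 40, 42, 87, 88, 45, 46]
272 [41, 42, 86, 86, 40, 40, 86, 87, 45, 47]
278 [41, 40, 86, 86, 38, 38, 87, 80, 42, 45]
284 [38, 39, 39, 40, 44, 44, 43, 40, 40, 43]
290 [43, 41, 37, 38, 41, 42, 37, 39, 41, 44]
296 [37, 36, 36, 35, 36, 40, 37, 38, 38, 38]
```

Request:
{"name": "apply_moves", "arguments": {
  "deltas": [
    [0,0,0.06,0,0,0,0],
    [0,0,0.06,0,0,0,0],
    [0,0,0,0,0,0,0]
  ]
}}

```text
time: 12.5
tool_pos: [507.0, -156.9, -4.1]
tcp_rot: [-180.0, -0.0, 150.3]
ft_force: [-0.0, -0.4, 0.2]
finger_gap: 0.0
grip_force: 0.0
```

Request:
{"name": "apply_moves", "arguments": {
  "deltas": [
    [0,0,0.06,0,0,0,0],
    [0,0,0.06,0,0,0,0],
    [0,0,0,0,0,0,0]
  ]
}}

```text
time: 12.88
tool_pos: [507.0, -157.0, -7.7]
tcp_rot: [-180.0, -0.0, 150.3]
ft_force: [0.0, 0.4, -1.0]
finger_gap: -0.2
grip_force: 0.0
```

Request:
{"name": "apply_moves", "arguments": {
  "deltas": [
    [0,0,0.06,0,0,0,0],
    [0,0,0.06,0,0,0,0],
    [0,0,0,0,0,0,0]
  ]
}}

```text
time: 13.25
tool_pos: [507.4, -157.1, -9.5]
tcp_rot: [-180.0, -0.0, 150.3]
ft_force: [-8.2, 3.3, 17.4]
finger_gap: 0.5
grip_force: 8.9
```

Request:
{"name": "apply_moves", "arguments": {
  "deltas": [
    [0,0,0.06,0,0,0,0],
    [0,0,0.06,0,0,0,0],
    [0,0,0,0,0,0,0]
  ]
}}

```text
time: 13.62
tool_pos: [507.6, -157.1, -9.7]
tcp_rot: [-180.0, -0.1, 150.3]
ft_force: [-28.2, 10.8, 55.7]
finger_gap: 0.0
grip_force: 28.4
```

Request:
{"name": "apply_moves", "arguments": {
  "deltas": [
    [0,0,-0.3,0,0,0,0],
    [0,0,-0.9,0,0,0,0],
    [0,0,-0.9,0,0,0,0],
    [0,0,-0.3,0,0,0,0.5],
    [0,-0.65,0,0,0,0,1],
    [0,-0.65,0,0,0,0,1],
    [0,0,0,0,0,0,1],
    [0,0,0,0,0,0,1]
  ]
}}

```text
time: 14.62
tool_pos: [487.2, -191.1, 56.6]
tcp_rot: [180.0, -0.1, 150.2]
ft_force: [0.9, 0.2, -0.2]
finger_gap: 85.3
grip_force: 0.0
```

```bash
python3 -c "
from h import *
s=sense();print(s['tool_pos'],s['tcp_rot'],s['ft_force'],s['finger_gap'])
plan([487.5,-191.4,-1.5],down(150.3),4)"; sed -i 's/a in range(-110,140,10)/a in (20,100)/' br.py; python3 br.py
```

```text
[ 487.19300595 -191.12296173   56.5884922 ] [ 1.79991668e+02 -7.19047655e-02  1.50202713e+02] [ 0.94391242  0.17976117 -0.24319846] 85.27633437504447
4 rows [-0.004, -0.001, 0.484] [0.0, -0.004, -0.005]
[ 487.2 -191.1   56.6] [ 1.79991668e+02 -7.19047655e-02  1.50202713e+02]
[  259     0   121   357 23373]
25 386 -5.6 8.8
105 2453 -27.6 29.3
```

Request:
{"name": "apply_moves", "arguments": {
  "deltas": [
    [0,0,0.6,0,0,0,1],
    [0,0,0.6,0,0,0,1],
    [0,0,0.5,0,0,0,1],
    [0,0,0.23,0,0,0,1],
    [0,0,0,0,0,0,1]
  ]
}}

```text
time: 15.3
tool_pos: [487.3, -190.6, -1.4]
tcp_rot: [-180.0, -0.1, 150.3]
ft_force: [-0.6, -0.3, -0.1]
finger_gap: 85.4
grip_force: 0.0
```

Request:
{"name": "apply_moves", "arguments": {
  "deltas": [
    [0,0,0,0,0,0,0],
    [0,0,0,0,0,0,0],
    [0,0,0,0,0,0,0],
    [0,0,0,0,0,0,0],
    [0,0,0,0,0,0,0],
    [0,0,0,0,0,0,0]
  ],
  "grip_force": 50
}}

```text
time: 16.05
tool_pos: [488.1, -191.0, -0.3]
tcp_rot: [-180.0, 0.0, 150.3]
ft_force: [0.3, 0.3, 2.9]
finger_gap: 15.0
grip_force: 50.5
```

```bash
cat >> h.py <<'E'
YR=-4.6; a_=np.radians(YR); XR=np.array([np.cos(a_),np.sin(a_),0]); YRv=np.array([-np.sin(a_),np.cos(a_),0]); Zv=np.array([0,0,1.])
s40,c40=np.sin(np.radians(40)),np.cos(np.radians(40))
PEG=-s40*XR+c40*Zv
RH=np.c_[-c40*XR-s40*Zv, np.cross(-PEG,-c40*XR-s40*Zv), -PEG]
TIP=np.array([622.3,214.8,295.3]); EYE=np.array([-78.5,-0.7,-27])
E
python3 - <<'E'
from h import *
print(RH.round(3).tolist(),np.linalg.det(RH))
A=down(150.3);p=np.array([488,-191,330.])
print('eye at lift',p+A@EYE)
t=TIP+50*PEG-RH@EYE;print('target',t)
plan(t,RH,16,p0=p,R0=A)
E
```

```text
[[-0.764, 0.08, 0.641], [0.061, 0.997, -0.052], [-0.643, -0.0, -0.766]] 0.9999999999999997
eye at lift [ 555.84075282 -230.50154753  357.        ]
target [547.67885737 221.50613665 262.46019483]
16 rows [0.196, 0.855, 0.109] [-0.119, -0.537, -0.328]
```

Request:
{"name": "apply_moves", "arguments": {
  "deltas": [
    [0,0,-0.3,0,0,0,0],
    [0,0,-0.6,0,0,0,0],
    [0,0,-0.9,0,0,0,0],
    [0,0,-1,0,0,0,0],
    [0,0,-1,0,0,0,0],
    [0,0,-1,0,0,0,0],
    [0,0,-1,0,0,0,0],
    [0,0,-1,0,0,0,0]
  ]
}}

```text
time: 17.05
tool_pos: [487.9, -190.9, 205.9]
tcp_rot: [180.0, 0.1, 150.3]
ft_force: [0.3, -0.6, -0.9]
finger_gap: 14.9
grip_force: 50.1
```

Request:
{"name": "apply_moves", "arguments": {
  "deltas": [
    [0,0,-1,0,0,0,0],
    [0,0,-1,0,0,0,0],
    [0,0,-1,0,0,0,0],
    [0,0,-0.8,0,0,0,0],
    [0,0,-0.4,0,0,0,0],
    [0,0,0,0,0,0,0]
  ]
}}

```text
time: 17.8
tool_pos: [488.1, -191.0, 330.7]
tcp_rot: [180.0, 0.1, 150.3]
ft_force: [0.6, 0.2, -1.9]
finger_gap: 15.1
grip_force: 50.2
```

Request:
{"name": "apply_moves", "arguments": {
  "deltas": [
    [0.2,0.855,0.1,-0.12,-0.54,-0.33,0],
    [0.2,0.855,0.1,-0.12,-0.54,-0.33,0],
    [0.2,0.855,0.1,-0.12,-0.54,-0.33,0],
    [0.2,0.855,0.1,-0.12,-0.54,-0.33,0],
    [0.2,0.855,0.1,-0.12,-0.54,-0.33,0],
    [0.2,0.855,0.1,-0.12,-0.54,-0.33,0],
    [0.2,0.855,0.1,-0.12,-0.54,-0.33,0],
    [0.2,0.855,0.1,-0.12,-0.54,-0.33,0]
  ]
}}

```text
time: 18.8
tool_pos: [532.1, 15.4, 301.4]
tcp_rot: [177.7, 20.1, 162.1]
ft_force: [0.1, -0.8, -1.1]
finger_gap: 14.9
grip_force: 50.1
```

Request:
{"name": "apply_moves", "arguments": {
  "deltas": [
    [0.2,0.855,0.1,-0.12,-0.54,-0.33,0],
    [0.2,0.855,0.1,-0.12,-0.54,-0.33,0],
    [0.2,0.855,0.1,-0.12,-0.54,-0.33,0],
    [0.2,0.855,0.1,-0.12,-0.54,-0.33,0],
    [0.2,0.855,0.1,-0.12,-0.54,-0.33,0],
    [0.2,0.855,0.1,-0.12,-0.54,-0.33,0],
    [0.2,0.855,0.1,-0.12,-0.54,-0.33,0],
    [0,0,0,0,0,0,0]
  ]
}}

```text
time: 19.8
tool_pos: [542.7, 197.7, 267.3]
tcp_rot: [179.6, 37.5, 173.9]
ft_force: [-0.2, -0.8, -1.5]
finger_gap: 15.1
grip_force: 50.1
```

Run:
```python
from h import *
s=sense();print(s['tool_pos'],s['tcp_rot'],s['joint_pos'])
plan(TIP+45*PEG-RH@EYE,RH,2)
```

```text
[542.70016764 197.67643516 267.30296276] [179.59675669  37.53318673 173.90697035] [ 27.1271706  -27.40053402 119.48369024 -22.96333745  57.18111786
 -49.68741329]
2 rows [0.013, 0.404, 0.175] [-0.058, -0.269, -0.128]
```

Request:
{"name": "apply_moves", "arguments": {
  "deltas": [
    [0.01,0.4,0.17,-0.06,-0.27,-0.13,0],
    [0.01,0.4,0.17,-0.06,-0.27,-0.13,0],
    [0,0,0,0,0,0,0],
    [0,0,0,0,0,0,0]
  ]
}}

```text
time: 20.3
tool_pos: [553.0, 219.5, 262.7]
tcp_rot: [179.8, 40.2, 175.1]
ft_force: [0.2, -0.3, -0.5]
finger_gap: 15.1
grip_force: 50.2
```

Run:
```python
from h import *
s=sense();json.dump({k:np.array(s[k]).tolist() for k in('tool_pos','tcp_rot')},open('s7.json','w'))
print(s['tool_pos'],s['tcp_rot'],s['ft_force'])
I={n:snapshot(n) for n in('wrist','scene','top')}
for n in I: save(n+'7',I[n])
e=np.array(s['tool_pos'])+Rt(s['tcp_rot'])@EYE; out=[]
for n in('scene','top'):
    u,v=np.round(proj(cam(n),e)).astype(int);print(n,'pred eye',u,v,'tip',proj(cam(n),TIP))
    out.append(cv2.resize(I[n][v-40:v+40,u-40:u+40],(400,400),interpolation=cv2.INTER_CUBIC))
w=cv2.resize(I['wrist'],(320,200)) 
save('pre7',cv2.convertScaleAbs(np.hstack(out),alpha=1.4))
```

```text
[552.96745752 219.54814447 262.68448925] [179.82935604  40.23259144 175.10858551] [ 0.18370769 -0.33312039 -0.520811  ]
scene pred eye 383 212 tip (np.float64(377.21144713897957), np.float64(229.32768062254564))
top pred eye 232 172 tip (np.float64(235.9068845154798), np.float64(165.4753734816778))
```

View pics/pre7.png

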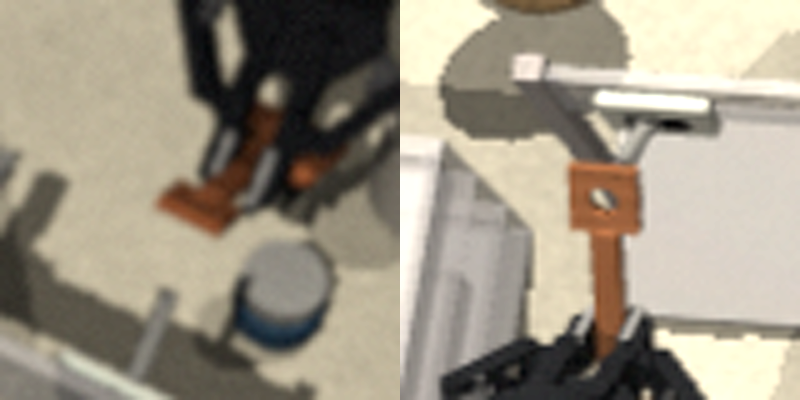

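```bash
cat > rel.py <<'E'
from h import *
import sys
from scipy import ndimage
n=sys.argv[1]
s=json.load(open(f's{n}.json'));A=Rt(s['tcp_rot']);p=np.array(s['tool_pos']);e=p+A@EYE
for cn in('scene','top'):
    c=cam(cn);im=cv2.imread(f'pics/{cn}{n}.png');hsv=cv2.cvtColor(im,cv2.COLOR_BGR2HSV)
    m=((hsv[...,0]<14)&(hsv[...,1]>110)&(hsv[...,2]>40)).astype(np.uint8)
    u,v=proj(c,e);k,l,st,ce=cv2.connectedComponentsWithStats(m)
    near=[j for j in range(1,k) if st[j,4]>30 and abs(ce[j]-[u,v]).max()<40]
    for j in near:
        M=l==j;F=ndimage.binary_fill_holes(M)&~M
        print(cn,'pred',np.round([u,v],1),st[j],ce[j].round(1),'hole',F.sum(),np.round(ndimage.center_of_mass(F)[::-1],1) if F.any() else '')
        if cn=='top':
            V,U=np.nonzero(ndimage.binary_fill_holes(M));q=(V<180)
            r=cv2.minAreaRect(np.c_[U[q],V[q]].astype(np.float32));print(r)
    corners=[p+A@(EYE+[x,y,0]) for x,y in((-17,-17),(-17,17),(17,17),(17,-17))];print([np.round(proj(c,q),1).tolist() for q in corners])
print(A[:,2]@-PEG, e-TIP, RH.T@(e-TIP))
E
python3 rel.py 7
python3 - <<'E'
import cv2,numpy as np
im=cv2.imread('pics/scene7.png')
hsv=cv2.cvtColor(im,cv2.COLOR_BGR2HSV);m=((hsv[...,0]<14)&(hsv[...,1]>110)&(hsv[...,2]>40))
for r in range(200,225): print(r,''.join('#' if x else '.' for x in m[r,365:405]))
im=cv2.imread('pics/top7.png')
hsv=cv2.cvtColor(im,cv2.COLOR_BGR2HSV);m=((hsv[...,0]<14)&(hsv[...,1]>110)&(hsv[...,2]>40))
for r in range(162,182): print(r,''.join('#' if x else '.' for x in m[r,220:245]))
E
```

```text
scene pred [383.  212.5] [375 193  24  26 178] [386.8 208.5] hole 0 
scene pred [383.  212.5] [401 203  10   7  41] [404.3 205.7] hole 0 
[[374.5, 211.1], [387.4, 217.2], [391.2, 213.9], [378.7, 208.0]]
top pred [232.1 171.5] [226 164  14  40 296] [232.6 179.2] hole 17 [232.1 171.4]
((232.5, 171.5), (15.0, 13.0), 90.0)
[[238.7, 165.8], [224.9, 164.7], [225.6, 177.2], [239.2, 178.3]]
0.9999916921612424 [-27.06234126   0.34742694  38.69790856] [ -4.18901243  -1.82406282 -47.00153313]
200 ............................####........
201 ............................###.........
202 ...........................###..........
203 ............................#..........#
204 ........................####.........###
205 .......................#####........####
206 .......................#####........####
207 .....................#######........####
208 ...................#########........####
209 .............###..#########..........###
210 ............##############..............
211 ..........###############...............
212 ..........###############...............
213 ..........##############
[... 411 characters left out ...]
..........
223 ........................................
224 ........................................
162 .........................
163 .........................
164 .......###...............
165 ......#############......
166 ......#############......
167 ......#############......
168 ......#############......
169 ......#############......
170 ......####....######.....
171 ......####.....#####.....
172 ......####.....#####.....
173 ......######...#####.....
174 ......##############.....
175 ......##############.....
176 ......##############.....
177 ......##############.....
178 ..........#########......
179 ..........######.........
180 ..........######.........
181 ..........######.........
```

Request:
{"name": "apply_moves", "arguments": {
  "deltas": [
    [0.08,0.03,0,0,0,0,0],
    [0.083,0.027,0.3,0,0,0,0],
    [0,0,0.3,0,0,0,0],
    [0,0,0.3,0,0,0,0],
    [0,0,0.2,0,0,0,0],
    [0,0,0,0,0,0,0],
    [0,0,0,0,0,0,0]
  ]
}}

```text
time: 21.32
tool_pos: [570.6, 220.3, 234.5]
tcp_rot: [179.8, 40.3, 175.1]
ft_force: [0.5, -0.3, -0.6]
finger_gap: 15.0
grip_force: 50.2
```

```bash
cat > look.py <<'E'
from h import *
import sys
n=sys.argv[1]; s=sense();json.dump({k:np.array(s[k]).tolist() for k in('tool_pos','tcp_rot')},open(f's{n}.json','w'))
e=np.array(s['tool_pos'])+Rt(s['tcp_rot'])@EYE
print('F tool',np.round(Rt(s['tcp_rot']).T@s['ft_force'],1),'e in tool frame rel tip',np.round(RH.T@(e-TIP),1),s['tcp_rot'].__class__)
if len(sys.argv)>2:
    for c in('scene','top'): save(f'{c}{n}',snapshot(c))
    im=cv2.imread(f'pics/top{n}.png');c=cam('top');u,v=proj(c,e);print('eye',u,v,'tip',proj(c,TIP))
    u0,v0=int(round(u))-40,int(round(v))-40;a=im[v0:v0+80,u0:u0+80]
    ims=cv2.imread(f'pics/scene{n}.png');c=cam('scene');u,v=proj(c,e);print('eye',u,v,'tip',proj(c,TIP))
    u1,v1=int(round(u))-40,int(round(v))-40;b=ims[v1:v1+80,u1:u1+80];print(u0,v0,u1,v1)
    cv2.imwrite(f'pics/pre{n}.png',cv2.convertScaleAbs(cv2.resize(np.hstack([b,a]),None,fx=5,fy=5,interpolation=cv2.INTER_CUBIC),alpha=1.4))
    h=cv2.cvtColor(im,cv2.COLOR_BGR2HSV);m=((h[...,0]<14)&(h[...,1]>110)&(h[...,2]>40));
    for r in range(v0+30,v0+52): print(r,''.join('#' if x else '.' for x in m[r,u0+25:u0+55]))
E
python3 look.py 8 1
```

```text
F tool [ 0.  -0.2  0.8] e in tool frame rel tip [  0.5   0.4 -14.2] <class 'numpy.ndarray'>
eye 234.47149587817532 167.8585699351392 tip (np.float64(235.9068845154798), np.float64(165.4753734816778))
eye 379.4752510397695 224.28491055772395 tip (np.float64(377.21144713897957), np.float64(229.32768062254564))
194 128 339 184
158 ..............................
159 ..............................
160 ..............................
161 .........######...............
162 .........##############.......
163 .........##############.......
164 .........##############.......
165 ..........#############.......
166 ..........####...######.......
167 ..........####....#####.......
168 ..........####.....####.......
169 ..........#####...#####.......
170 ..........#############.......
171 ..........#############.......
172 ..........#############.......
173 ..........#############.......
174 .............##########.......
175 ..............#####...........
176 ..............#####...........
177 ..............#####...........
178 ..............#####...........
179 ..............#####...........
```

Request:
{"name": "apply_moves", "arguments": {
  "deltas": [
    [0,-0.01,0.05,0,0,0,0],
    [0,0,0.05,0,0,0,0],
    [0,0,0.05,0,0,0,0],
    [0,0,0.05,0,0,0,0],
    [0,0,0,0,0,0,0]
  ]
}}

```text
time: 22.05
tool_pos: [574.3, 219.6, 229.5]
tcp_rot: [179.8, 40.2, 175.1]
ft_force: [-0.5, -0.7, -0.9]
finger_gap: 15.0
grip_force: 50.2
```

Request:
{"name": "apply_moves", "arguments": {
  "deltas": [
    [0,0,0.035,0,0,0,0],
    [0,0,0.035,0,0,0,0],
    [0,0,0,0,0,0,0]
  ]
}}

```text
time: 22.42
tool_pos: [575.7, 219.6, 228.0]
tcp_rot: [179.8, 40.2, 175.1]
ft_force: [-0.5, 0.4, -1.9]
finger_gap: 15.1
grip_force: 50.2
```

```bash
python3 look.py 9
```

```text
F tool [1.6 0.3 1.1] e in tool frame rel tip [ 0.8  0.  -5.9] <class 'numpy.ndarray'>
```

Now slow steps.

Request:
{"name": "apply_moves", "arguments": {
  "deltas": [
    [0,0,0.035,0,0,0,0],
    [0,0,0.035,0,0,0,0],
    [0,0,0,0,0,0,0]
  ]
}}

```text
time: 22.8
tool_pos: [577.2, 219.5, 226.6]
tcp_rot: [179.8, 40.3, 175.1]
ft_force: [1.4, -1.2, -1.9]
finger_gap: 14.9
grip_force: 50.2
```

```bash
python3 look.py 9
```

```text
F tool [ 0.1 -1.1  2.4] e in tool frame rel tip [ 0.5  0.1 -3.9] <class 'numpy.ndarray'>
```

Request:
{"name": "apply_moves", "arguments": {
  "deltas": [
    [0,0,0.035,0,0,0,0],
    [0,0,0.035,0,0,0,0],
    [0,0,0,0,0,0,0]
  ]
}}

```text
time: 23.18
tool_pos: [578.6, 219.4, 225.1]
tcp_rot: [179.8, 40.3, 175.1]
ft_force: [0.4, 0.1, -0.1]
finger_gap: 14.8
grip_force: 50.2
```

```bash
python3 look.py 9
```

```text
F tool [-0.2  0.1  0.3] e in tool frame rel tip [ 0.5  0.1 -1.8] <class 'numpy.ndarray'>
```

Request:
{"name": "apply_moves", "arguments": {
  "deltas": [
    [0,0,0.035,0,0,0,0],
    [0,0,0.035,0,0,0,0],
    [0,0,0,0,0,0,0]
  ]
}}

```text
time: 23.55
tool_pos: [579.9, 219.3, 223.5]
tcp_rot: [179.8, 40.3, 175.1]
ft_force: [0.3, -0.2, 0.5]
finger_gap: 15.0
grip_force: 50.2
```

```bash
python3 look.py 9
```

```text
F tool [-0.6 -0.1 -0.2] e in tool frame rel tip [0.4 0.1 0.3] <class 'numpy.ndarray'>
```

Request:
{"name": "apply_moves", "arguments": {
  "deltas": [
    [0,0,0.035,0,0,0,0],
    [0,0,0.035,0,0,0,0],
    [0,0,0,0,0,0,0]
  ]
}}

```text
time: 23.92
tool_pos: [581.3, 219.2, 221.8]
tcp_rot: [179.8, 40.3, 175.1]
ft_force: [1.1, 0.2, 0.9]
finger_gap: 14.7
grip_force: 50.2
```

```bash
python3 look.py 9
```

```text
F tool [-1.4  0.3 -0. ] e in tool frame rel tip [0.5 0.1 2.4] <class 'numpy.ndarray'>
```

Request:
{"name": "apply_moves", "arguments": {
  "deltas": [
    [0,0,0.035,0,0,0,0],
    [0,0,0.035,0,0,0,0],
    [0,0,0,0,0,0,0]
  ]
}}

```text
time: 24.3
tool_pos: [582.6, 219.1, 220.2]
tcp_rot: [179.8, 40.3, 175.1]
ft_force: [1.4, -1.0, 1.4]
finger_gap: 14.7
grip_force: 50.3
```

```bash
python3 look.py 10 1
```

```text
F tool [-2.  -0.9 -0.1] e in tool frame rel tip [0.5 0.1 4.5] <class 'numpy.ndarray'>
eye 236.26843583598156 164.94582691004513 tip (np.float64(235.9068845154798), np.float64(165.4753734816778))
eye 376.6625982852343 230.89635819563034 tip (np.float64(377.21144713897957), np.float64(229.32768062254564))
196 125 337 191
155 ..............................
156 ..............................
157 ..............................
158 .........###..................
159 .........#############........
160 .........#############........
161 .........#############........
162 .........#############........
163 .........#####..######........
164 .........####.....####........
165 .........####......###........
166 .........#####.....###........
167 .........#############........
168 ..........############........
169 ..........#############.......
170 ..........############........
171 ............##########........
172 ..............#####...........
173 ..............#####...........
174 ..............#####...........
175 ..............#####...........
176 ..............#####...........
```

Request:
{"name": "apply_moves", "arguments": {
  "deltas": [
    [-0.025,0,0,0,0,0,0],
    [0,0,0.035,0,0,0,0],
    [0,0,0.035,0,0,0,0],
    [0,0,0,0,0,0,0]
  ]
}}

```text
time: 24.9
tool_pos: [584.2, 218.8, 218.5]
tcp_rot: [179.8, 40.2, 175.2]
ft_force: [0.4, 0.4, -0.8]
finger_gap: 14.8
grip_force: 50.2
```

```bash
python3 look.py 9
```

```text
F tool [0.2 0.4 0.9] e in tool frame rel tip [ 0.2 -0.   6.9] <class 'numpy.ndarray'>
```

Request:
{"name": "apply_moves", "arguments": {
  "deltas": [
    [0,0,0.04,0,0,0,0],
    [0,0,0.04,0,0,0,0],
    [0,0,0.04,0,0,0,0],
    [0,0,0,0,0,0,0]
  ]
}}

```text
time: 25.4
tool_pos: [586.6, 218.6, 215.9]
tcp_rot: [179.8, 40.2, 175.2]
ft_force: [0.2, 0.9, -0.6]
finger_gap: 15.2
grip_force: 50.2
```

```bash
python3 look.py 9
```

```text
F tool [0.3 0.9 0.6] e in tool frame rel tip [ 0.2 -0.  10.5] <class 'numpy.ndarray'>
```

Request:
{"name": "apply_moves", "arguments": {
  "deltas": [
    [0,0,0.05,0,0,0,0],
    [0,0,0.05,0,0,0,0],
    [0,0,0.05,0,0,0,0],
    [0,0,0,0,0,0,0]
  ]
}}

```text
time: 25.9
tool_pos: [589.6, 218.4, 212.6]
tcp_rot: [179.8, 40.2, 175.1]
ft_force: [-0.3, -0.0, -1.1]
finger_gap: 15.4
grip_force: 50.2
```

```bash
python3 look.py 9
```

```text
F tool [ 1.  -0.1  0.6] e in tool frame rel tip [-0.   0.  14.9] <class 'numpy.ndarray'>
```

Request:
{"name": "apply_moves", "arguments": {
  "deltas": [
    [0,0,0.05,0,0,0,0],
    [0,0,0.05,0,0,0,0],
    [0,0,0.05,0,0,0,0],
    [0,0,0,0,0,0,0]
  ]
}}

```text
time: 26.4
tool_pos: [592.5, 218.2, 209.1]
tcp_rot: [179.8, 40.2, 175.1]
ft_force: [0.2, -0.4, -1.2]
finger_gap: 15.1
grip_force: 50.2
```

```bash
python3 look.py 9
```

```text
F tool [ 0.6 -0.4  1.1] e in tool frame rel tip [-0.   0.  19.4] <class 'numpy.ndarray'>
```

Request:
{"name": "apply_moves", "arguments": {
  "deltas": [
    [0,0,0.05,0,0,0,0],
    [0,0,0.05,0,0,0,0],
    [0,0,0.05,0,0,0,0],
    [0,0,0,0,0,0,0]
  ]
}}

```text
time: 26.9
tool_pos: [595.4, 218.0, 205.7]
tcp_rot: [179.8, 40.2, 175.1]
ft_force: [-0.4, 0.7, -2.7]
finger_gap: 15.2
grip_force: 50.2
```

```bash
python3 look.py 9
```

```text
F tool [2.  0.6 1.8] e in tool frame rel tip [-0.   0.1 23.9] <class 'numpy.ndarray'>
```

Request:
{"name": "apply_moves", "arguments": {
  "deltas": [
    [0.01,0,0.04,0,0,0,0],
    [0,0,0.04,0,0,0,0],
    [0,0,0.04,0,0,0,0],
    [0,0,0,0,0,0,0]
  ]
}}

```text
time: 27.4
tool_pos: [597.5, 217.9, 202.9]
tcp_rot: [179.8, 40.2, 175.1]
ft_force: [-0.7, -0.0, -1.5]
finger_gap: 14.9
grip_force: 50.2
```

```bash
python3 look.py 9
```

```text
F tool [ 1.5 -0.1  0.7] e in tool frame rel tip [ 0.1  0.1 27.4] <class 'numpy.ndarray'>
```

Request:
{"name": "apply_moves", "arguments": {
  "deltas": [
    [0.01,0,0.04,0,0,0,0],
    [0,0,0.04,0,0,0,0],
    [0,0,0.03,0,0,0,0],
    [0,0,0,0,0,0,0]
  ]
}}

```text
time: 27.9
tool_pos: [599.5, 217.7, 200.3]
tcp_rot: [179.8, 40.3, 175.1]
ft_force: [0.8, 0.1, -0.2]
finger_gap: 14.9
grip_force: 50.2
```

```bash
python3 look.py 9
```

```text
F tool [-0.5  0.2  0.6] e in tool frame rel tip [ 0.2  0.1 30.6] <class 'numpy.ndarray'>
```

Request:
{"name": "apply_moves", "arguments": {
  "deltas": [
    [0,0,0.04,0,0,0,0],
    [0,0,0.04,0,0,0,0],
    [0,0,0,0,0,0,0]
  ]
}}

```text
time: 28.28
tool_pos: [601.0, 217.6, 198.5]
tcp_rot: [179.8, 40.3, 175.1]
ft_force: [0.9, -1.0, -0.2]
finger_gap: 15.1
grip_force: 50.2
```

```bash
python3 look.py 9
```

```text
F tool [-0.7 -0.9  0.8] e in tool frame rel tip [ 0.3  0.1 33. ] <class 'numpy.ndarray'>
```

Request:
{"name": "apply_moves", "arguments": {
  "deltas": [
    [0,0,0.04,0,0,0,0],
    [0,0,0.04,0,0,0,0],
    [0,0,0,0,0,0,0]
  ]
}}

```text
time: 28.65
tool_pos: [602.6, 217.5, 196.6]
tcp_rot: [179.8, 40.3, 175.1]
ft_force: [0.4, -0.7, -0.4]
finger_gap: 15.1
grip_force: 50.2
```

```bash
python3 look.py 11 1
```

```text
F tool [-0.1 -0.6  0.6] e in tool frame rel tip [ 0.3  0.1 35.5] <class 'numpy.ndarray'>
eye 238.97735948465345 160.25841557662346 tip (np.float64(235.9068845154798), np.float64(165.4753734816778))
eye 372.1779983856103 241.76963249037317 tip (np.float64(377.21144713897957), np.float64(229.32768062254564))
199 120 332 202
150 ..............................
151 ..............................
152 ..............................
153 ..............................
154 .........###########..........
155 .........#############........
156 .........#############........
157 .........#############........
158 .........#####..######........
159 .........####....#####........
160 .........####.....####........
161 .........###.......###........
162 .........##.......####........
163 .........##.....######........
164 .........##....#######........
165 .........##....#######........
166 ..........#...########........
167 .............######...........
168 .............#####............
169 .............#####............
170 .............######...........
171 .............######...........
```

Request:
{"name": "apply_moves", "arguments": {
  "deltas": [
    [0,0,0,0,0,0,0.2],
    [0,0,0,0,0,0,0.3],
    [0,0,0,0,0,0,0.5],
    [0,0,0,0,0,0,0.5],
    [0,0,0,0,0,0,0.5],
    [0,0,0,0,0,0,0.5],
    [0,0,0,0,0,0,0.5]
  ]
}}

```text
time: 29.62
tool_pos: [602.5, 217.5, 196.6]
tcp_rot: [179.8, 40.3, 175.1]
ft_force: [0.0, 0.1, 0.7]
finger_gap: 43.1
grip_force: 0.0
```

Request:
{"name": "apply_moves", "arguments": {
  "deltas": [
    [0,0,-0.1,0,0,0,0.5],
    [0,0,-0.1,0,0,0,0.5],
    [0,0,-0.2,0,0,0,0.5],
    [0,0,-0.3,0,0,0,0.5],
    [0,0,-0.4,0,0,0,0.5],
    [0,0,-0.5,0,0,0,0.5],
    [0,0,-0.5,0,0,0,0.5],
    [0,0,-0.5,0,0,0,0.5]
  ]
}}

```text
time: 30.62
tool_pos: [551.6, 221.7, 257.4]
tcp_rot: [179.8, 40.3, 175.1]
ft_force: [0.2, -0.1, -0.5]
finger_gap: 42.9
grip_force: 0.0
```

Request:
{"name": "apply_moves", "arguments": {
  "deltas": [
    [0,0,-0.6,0,0,0,0.5],
    [0,0,-0.6,0,0,0,0.5],
    [0,0,-0.6,0,0,0,0.5],
    [0,0,-0.6,0,0,0,0.5],
    [0,0,-0.4,0,0,0,0.5],
    [0,0,0,0,0,0,0.5],
    [0,0,0,0,0,0,0.5]
  ]
}}

```text
time: 31.5
tool_pos: [498.1, 225.7, 319.7]
tcp_rot: [179.8, 40.2, 175.2]
ft_force: [0.4, -0.7, -0.5]
finger_gap: 42.6
grip_force: 0.0
```

Run:
```python
from h import *
a=snapshot('scene');b=snapshot('top');save('scene12',a);save('top12',b)
save('end12',cv2.convertScaleAbs(np.hstack([cv2.resize(a[170:310,285:425],(400,400),interpolation=cv2.INTER_CUBIC),cv2.resize(b[120:260,180:320],(400,400),interpolation=cv2.INTER_CUBIC)]),alpha=1.4))
```

```text
(no output)
```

View pics/end12.png

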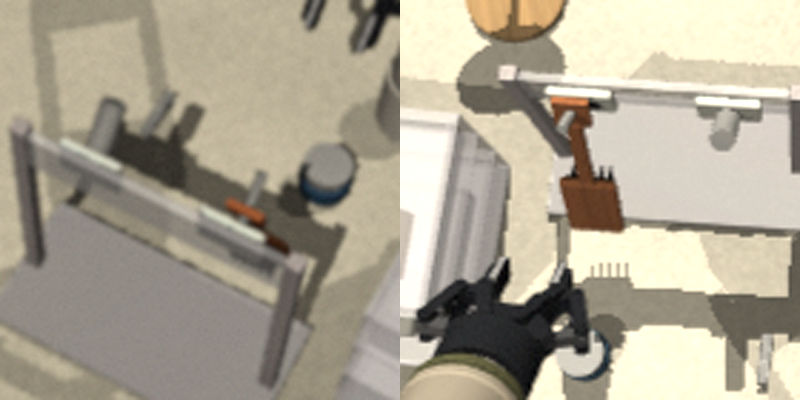

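Request:
{"name": "apply_moves", "arguments": {
  "deltas": [
    [0,0,-0.4,0,0,0,0.5],
    [0,0,-0.4,0,0,0,0.5],
    [0,0,0,0,0,0,0.5],
    [0,0,0,0,0,0,0.5],
    [0,0,0,0,0,0,0.5],
    [0,0,0,0,0,0,0.5],
    [0,0,0,0,0,0,0.5],
    [0,0,0,0,0,0,0.5]
  ]
}}

```text
time: 32.6
tool_pos: [482.7, 227.0, 338.5]
tcp_rot: [179.8, 40.2, 175.1]
ft_force: [0.7, 0.2, -0.4]
finger_gap: 42.6
grip_force: 0.0
```

Request:
{"name": "apply_moves", "arguments": {
  "deltas": [
    [0,0,0,0,0,0,0.5],
    [0,0,0,0,0,0,0.5],
    [0,0,0,0,0,0,0.5],
    [0,0,0,0,0,0,0.5],
    [0,0,0,0,0,0,0.5],
    [0,0,0,0,0,0,0.5],
    [0,0,0,0,0,0,0.5],
    [0,0,0,0,0,0,0.5]
  ]
}}

```text
time: 33.6
tool_pos: [482.7, 227.1, 338.6]
tcp_rot: [179.8, 40.3, 175.1]
ft_force: [-0.1, -0.2, 1.1]
finger_gap: 42.6
grip_force: 0.0
```

Run:
```python
from h import *
b0=cv2.cvtColor(cv2.imread('pics/top12.png'),cv2.COLOR_BGR2RGB)
f=lambda b:(lambda m:(m.sum(),np.mean(np.nonzero(m),1).round(1)))((lambda h:(h[...,0]<14)&(h[...,1]>110)&(h[...,2]>40))(cv2.cvtColor(b,cv2.COLOR_RGB2HSV))[145:215,230:270])
print(f(b0),f(snapshot('top')));import time
print(f(snapshot('top')));print(hand_in())
```

```text
(np.int64(505), array([36.4, 14.6])) (np.int64(504), array([36.4, 14.6]))
(np.int64(504), array([36.4, 14.6]))
the job is handed in; nothing more can be done
None
```

The brush hangs freely and still by its eye on the slim peg, and the job was handed in at about 34 s. One slip: the fingers touched down on the bare table at about 56 N while I was finding an unexpected 23 mm fingertip offset. That is over the 40 N limit if the fingers count as the gripper's body.

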